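Screw the last eye of a utensil rail home with a sharpening steel

TASK

One of the three screw eyes in the wooden utensil rail is not yet screwed home: its loop stands askew. Slide the rod of the sharpening steel through that loop and turn the eye clockwise (seen from above) until its collar beds firmly on the wood, feeling for the stop and not forcing it past; then draw the steel out and lay it down on the worktop, clear of the rail. Do not touch the eye with the fingers and leave the other things where they stand.

Things in the scene. Friction and masses are not known exactly. Their poses are not given: they have to be found in the camera images.
- rail: Utensil rail: a dark wooden board 90 x 360 x 22 mm lying face up on a thin rubber mat (120 x 390 x 2 mm), held fast. Origin: centre of the underside of the mat; y runs along the board, z up; its top is at z = 24 mm. Three equal steel screw eyes stand on its middle line at y = -120, 0 and 120 mm. Two are home, their loops in line with the board; one is askew.
- eye_loose: The askew screw eye, in any of the three places. Round loop of 6 mm wire, 17 mm inside, 29 mm outside, upright. Origin: underside of its collar; z up; x is the axis of the hole, so the rod goes in along x or -x. It turns clockwise from above against a thread friction of about 0.12 N m.
- loop (a point): Centre of the askew eye's hole, 26 mm above the underside of its collar (about 50 mm above the worktop); axes as eye_loose.
- collar (a point): Underside of the askew eye's collar, on the screw's axis; it sinks 0.64 mm per rad. The eye has 0.45 to 0.7 rad to go and beds with its loop within 0.3 rad of in line with the board. The rod swings about 0.7 rad in the loop before it takes the eye along. At the stop torque about the screw climbs fast (1 mm at the handle adds 0.05 N m): 0.3 to 0.5 N m is firm, 0.75 strips the wood.
- steel: Sharpening steel lying on its handle, 240 mm long with its ring: black handle 100 mm long, 24 mm wide, 26 mm high, then a plain round steel rod 12 mm thick and 110 mm long with a blunt pointed tip. Origin: underside of the handle, middle of its length; x points along the rod to the tip, z up; the rod's axis lies 13 mm above the origin. About 0.2 kg.
- steel_handle (a point): Middle of the handle, on the rod's axis.
- steel_tip (a point): Tip of the rod, on its axis, 168 mm from steel_handle.
- timer: Bystander: white kitchen timer, 65 x 65 x 46 mm; origin under its centre.
- jar: Bystander: jar, 63 x 63 x 94 mm, behind the rail; origin under its centre.
- mug: Bystander: dark mug, 88 x 124 x 106 mm, behind the left end of the rail; origin under its centre.

How it is judged:
By the outcome, as a careful person would: the job done as asked, in the order asked, and still so for the second after the job is handed in, with the robot touching nothing.
It also fails if it takes over 64 s, if anything falls off the work surface, if the arm or the gripper's body presses on something with over 40 N, if the wrist force passes 120 N, or if a joint passes its speed limit or range.

ROBOT

A 7-joint arm with a two-finger parallel gripper is mounted at the origin on a cart in front of the work surface, level with it; the furniture and walls round the work are solid. World frame = base frame: x ahead of the robot, y to its left, z up, the work surface at z = 0. Lengths are in m, angles in rad, forces in N, time in s.
With the tool pointing down it reaches from about 0.4 to 0.85 m from the base axis. Payload 4.5 kg.
Tool frame: the origin (TCP) lies at the very end of the fingers, on their centre line; the grasp point (between the pads) lies 19 mm behind it (r.grip_point_offset is the distance from the TCP to the grasp point, in m); z points along the fingers, y is the line along which they close (so a half turn about z gives the same grasp; the last joint's range is limited). The gripper opens to 88 mm and grips with 3 to 60 N. Pads are 18 mm wide; open, the fingers measure 123 mm over their backs; the gripper's body (75 mm by 187 mm) begins 45 mm behind the grasp point.
Start: joints at [-1.182, 0.689, -0.195, 1.565, 0.157, 0.902, -0.215], TCP at [0.217, 0.586, 0.239] pointing down, gripper open.
Joint ranges: [-3.01, 3.01], [-0.46, 2.08], [-1.47, 1.51], [0.13, 2.56], [-1, 4.14], [0.04, 2.09], [-2.66, 2.66]. Speed limits (rad/s): [2.57, 2.57, 3.14, 3.14, 3.14, 3.14, 3.14].

INTERFACE

Orientations are given as a unit quaternion [x, y, z, w].
In Python, from plant import r gives the robot as it stands.
- The arm moves only by the tool carry_out, never from a script. Its argument "rows" is a list of rows, each a list of 3 entries, a list of its own where there are three numbers: the shift along the tool's x, y, z in cm, then the turn, a rotation vector about the tool's x, y, z in degrees, then the closure, from 0 (fully open) to 1 (shut). A call has 1 to 12 rows; each row is the pose to reach, as a shift and turn from the pose commanded when the call began, along the tool's axes at that moment; what a row does not reach only later rows make up. A row lasts 1/10 s, in which the tool goes at most 50 mm and 8.59 degrees, less where a joint would pass 70% of its speed; a pose out of reach is approached as far as the arm can. A call with a gripper value outside its range is refused whole. The fingers move at their own pace and stop on an object; "newtons" is the grip in N (left out, the last holds). Time passes only in rows, so rows that repeat a pose let the fingers close. It gives the time, the measured TCP pose, the force, the opening and the grip force at its end, in the units of the state.
- r.get_state(): the state, without advancing time (a new reading comes with each control period).
- r.snapshot(name): name is "side" or "top" or "wrist"; returns a dict with "image" (420x560x3 uint8, red, green, blue), "fx", "fy", "cx", "cy" (pixels), "pose" (4x4, takes a point from camera to world coordinates). Camera axes: x right, y up, looking along -z (the intrinsics and any distortion apply to the point x, -y, -z); pixel columns grow to the right and rows downward; lengths in m; the calibration is good to about 2 mm. A picture is of the moment at which its call begins. There is no depth.
- r.finish_job(): hands the job in; it is judged then, once.
The state is a dict: "clock": time; "q": joint angles; "qd": joint speeds; "joint_torque": joint torques, N m; "tool_pos": TCP position; "eef_rot": TCP orientation; "contact_force": force on the tool from outside, world axes, zero at the start; "moment": the same for the moment, N m; "opening": opening from 0.0 (shut) to 1.0 (fully open); "finger_force": force on a finger pad.
Only numpy, scipy, OpenCV 4.12 (cv2) and the standard library are available. Lean on these libraries where they do the work, as an engineer would, in place of code of your own. Each camera call takes 0.05 s, during which the arm holds its last target. There are 200 camera calls.

## Working session

There is one attempt and no reset: what is moved stays moved. The work goes in short steps, Python scripts to look and compute and a tool call to move; the robot and the scene stay as the last step left them, time stands still between calls to the robot, and variables do not carry over. Pictures are saved under pics/ and viewed, at most 10 in all, crops included, and the job is handed in when it is done.

Besides the shell and the picture viewer there is one more tool, called after "Call:" as name(argument=value, ...) on one line, values as JSON. carry_out: Moves the arm, as the interface text tells. Its arguments: {"type":"object","properties":{"rows":{"type":"array"},"newtons":{"type":"number"}},"required":["rows"]}

```bash
mkdir -p pics; cat > h.py <<'E'
import numpy as np,cv2
from scipy.spatial.transform import Rotation as R
from plant import r
def snap(n,f):
    s=r.snapshot(n); cv2.imwrite(f'pics/{f}.png',cv2.cvtColor(s['image'],cv2.COLOR_RGB2BGR))
    np.savez(f'pics/{f}.npz',pose=s['pose'],k=[s['fx'],s['fy'],s['cx'],s['cy']]); print({k:v for k,v in s.items() if k!='image'}); return s
def ray(f,u,v):
    d=np.load(f'pics/{f}.npz');P=d['pose'];fx,fy,cx,cy=d['k']
    return P[:3,3],P[:3,:3]@np.array([(u-cx)/fx,-(v-cy)/fy,-1])
def onz(f,u,v,z):
    o,d=ray(f,u,v); return o+d*(z-o[2])/d[2]
def proj(f,p):
    d=np.load(f'pics/{f}.npz');P=d['pose'];fx,fy,cx,cy=d['k']
    c=P[:3,:3].T@(np.array(p)-P[:3,3]); return cx+fx*c[0]/-c[2], cy-fy*c[1]/-c[2]
E
python3 - <<'E'
from h import *
a=snap('top','top0');b=snap('side','side0')
cv2.imwrite('pics/t.png',cv2.resize(cv2.imread('pics/top0.png'),(800,600),interpolation=3))
cv2.imwrite('pics/s.png',cv2.resize(cv2.imread('pics/side0.png'),(800,600),interpolation=3))
print(r.get_state())
E
```

```text
{'fx': 505.4622641293052, 'fy': 505.4622641293052, 'cx': 279.58331454690625, 'cy': 214.28009637182552, 'pose': array([[ 0.00765973,  0.98925812, -0.14597846,  0.4155082 ],
       [-0.99996395,  0.00704282, -0.0047424 , -0.0536246 ],
       [-0.00366336,  0.14600952,  0.9892764 ,  1.35702624],
       [ 0.        ,  0.        ,  0.        ,  1.        ]])}
{'fx': 477.8835865199255, 'fy': 477.8835865199255, 'cx': 289.8582723932954, 'cy': 210.54238275366384, 'pose': array([[-0.99929586, -0.03510328,  0.01324937,  0.64226116],
       [ 0.03184204, -0.60664326,  0.79433623,  0.90788135],
       [-0.01984616,  0.79419879,  0.60733386,  0.79592135],
       [ 0.        ,  0.        ,  0.        ,  1.        ]])}
{'clock': 0.1, 'q': array([-1.18220156,  0.68986454, -0.19450859,  1.56619962,  0.15730498,
        0.9025484 , -0.21512851]), 'qd': array([-0.00019011, -0.00198719, -0.00044328, -0.00146434,  0.00286983,
       -0.00045943,  0.00042544]), 'joint_torque': array([-1.57082606e-03, -5.28503716e+01, -1.27087064e+00, -1.53840047e+01,
       -5.24936768e-02,  1.90402876e-03,  4.38675443e-05]), 'tool_pos': array([0.21697985, 0.58553053, 0.23802294]), 'eef_rot': array([ 1.76450108e-01,  9.84309248e-01, -8.11312265e-04, -7.47812439e-05]), 'contact_force': array([-0.8012675 ,  0.10005935, -0.12468593]), 'moment': array([-0.00186825, -0.02182559, -0.02007907]), 'finger_force': 0.0, 'opening': 0.9990750152600425}
```

View pics/t.png

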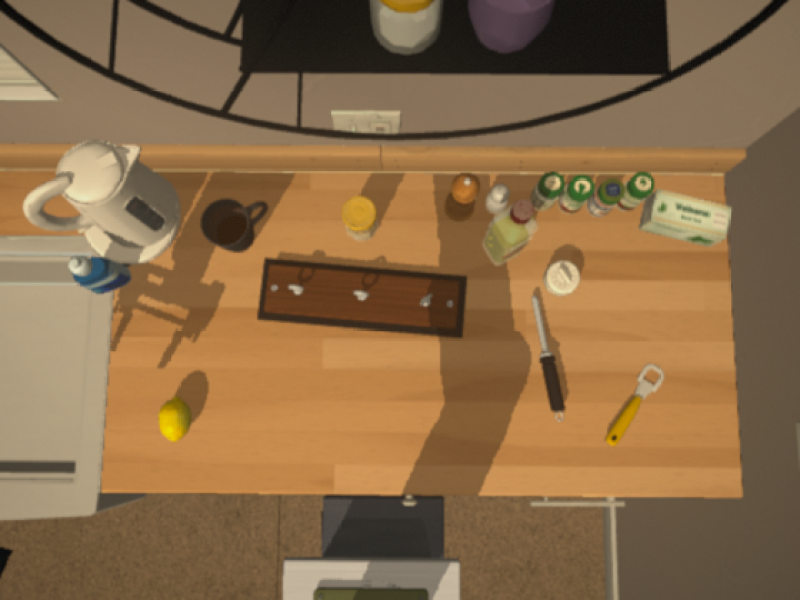

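View pics/s.png

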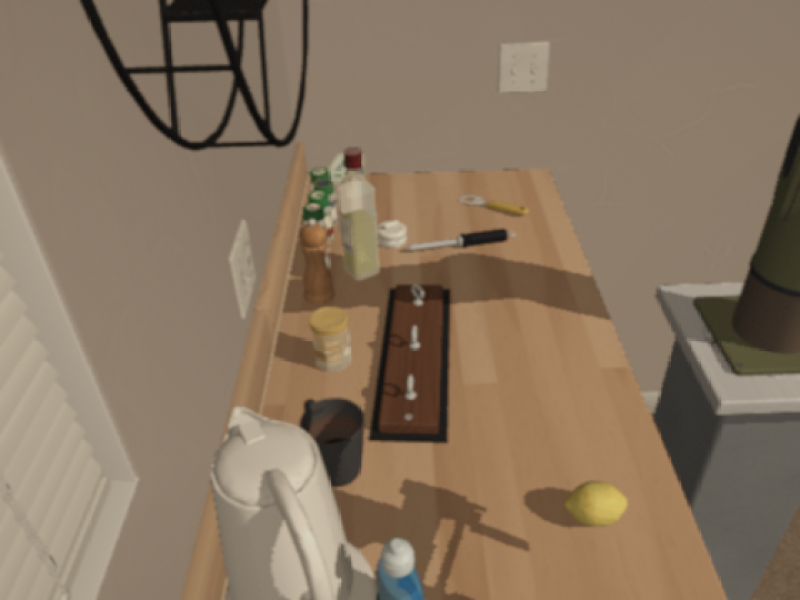

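The askew eye is the right-hand one, at (427,300) in the top view. The steel is to its right, with the handle at (552,383) and the tip at (536,295). I'll measure both in enlarged crops.

```bash
python3 - <<'E'
from h import *
t=cv2.imread('pics/top0.png');s=cv2.imread('pics/side0.png')
cv2.imwrite('pics/c1.png',cv2.resize(t[175:300,255:415],(800,625),interpolation=2)[:600])
a=cv2.resize(t[190:232,280:320],(400,420),interpolation=2)
b=cv2.resize(s[190:232,272:312],(400,420),interpolation=2)
cv2.imwrite('pics/c2.png',np.hstack([a,b]))
E
```

```text
(no output)
```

View pics/c1.png

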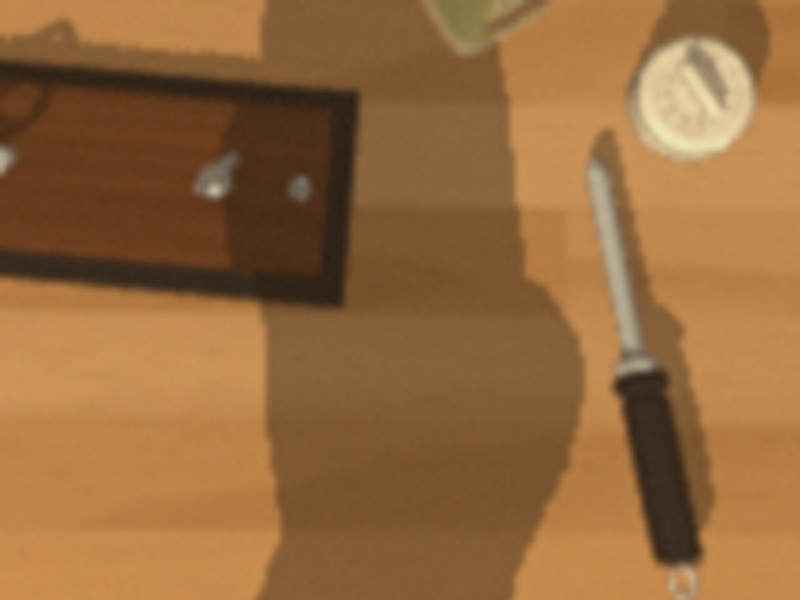

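View pics/c2.png

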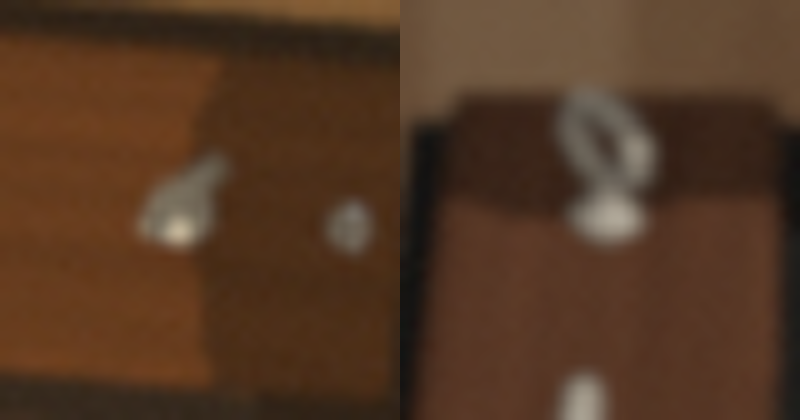

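The top crop shows the askew loop spanning c2 (145,228) to (225,160), and the side crop shows its hole at (607,145). In c1 the steel's tip is at (596,160), and the handle runs from (640,370) to (680,562).

```bash
cat >> h.py <<'E'
def tri(f1,a,f2,b):
    o,d=ray(f1,*a);p,e=ray(f2,*b);d/=np.linalg.norm(d);e/=np.linalg.norm(e)
    s=np.linalg.lstsq(np.c_[d,-e],p-o,rcond=None)[0];A=o+d*s[0];B=p+e*s[1];return (A+B)/2,np.linalg.norm(A-B)
E
python3 - <<'E'
from h import *
np.set_printoptions(precision=4,suppress=True)
print('loop',tri('top0',(298.7,209.3),'side0',(292.7,204.5)))
print('collar',tri('top0',(297.8,212.8),'side0',(293,211.8)))
a=onz('top0',294.5,212.8,.05);b=onz('top0',302.5,206,.05);print('loop ends',a,b,onz('top0',298.7,209.3,.05),np.degrees(np.arctan2(*(a-b)[1::-1])))
c=lambda u,v:(255+u/5,175+v/5)
tip=onz('top0',*c(596,160),.013);h1=onz('top0',*c(640,368),.013);h2=onz('top0',*c(678,562),.013)
print(tip,h1,h2,np.linalg.norm(tip-h1),np.linalg.norm(h2-h1)); d=tip-h2
print('yaw',np.degrees(np.arctan2(d[1],d[0])),'side tip',proj('side0',tip),proj('side0',h2))
k=800/560
for p in [(265,259),(467,277),(463,337),(258,318)]: print('mat',onz('top0',p[0]/k,p[1]/k,.002))
print('bottle', [onz('top0',255+u/5,175+v/5,.0) for u,v in [(465,50)]],'timer',onz('top0',562/k,278/k,.046))
print('timer proj')
E
```

```text
loop (array([ 0.6199, -0.097 ,  0.0478]), np.float64(0.0046388670627777314))
collar (array([ 0.6169, -0.0958,  0.0238]), np.float64(0.0007145282514216763))
loop ends [ 0.6126 -0.0863  0.05  ] [ 0.6307 -0.1072  0.05  ] [ 0.6219 -0.0973  0.05  ] 131.0005451802892
[ 0.6355 -0.3017  0.013 ] [ 0.5235 -0.3229  0.013 ] [ 0.4216 -0.3406  0.013 ] 0.11389787820800085 0.10350587350762143
yaw 10.303735837389695 side tip (np.float64(284.47672082399674), np.float64(173.20398486110724)) (np.float64(353.67708826313077), np.float64(163.95173204924563))
mat [0.7049 0.2112 0.002 ]
mat [ 0.6725 -0.1756  0.002 ]
mat [ 0.5575 -0.1674  0.002 ]
mat [0.5908 0.2205 0.002 ]
bottle [array([ 0.6981, -0.2337,  0.    ])] timer [ 0.6635 -0.3468  0.046 ]
timer proj
```

```bash
cat >> h.py <<'E'
np.set_printoptions(precision=4,suppress=True)
def go(p,yaw):
    "shift (cm) and turn (deg) in tool axes to TCP p, tool down, tool x at yaw (deg)"
    s=r.get_state();C=R.from_quat(s['eef_rot']);T=R.from_euler('z',yaw,degrees=True)*R.from_euler('x',180,degrees=True)
    print('clk',s['clock'],'pos',s['tool_pos'],'x yaw',np.degrees(np.arctan2(*C.as_matrix()[1::-1,0])),'F',s['contact_force'],'M',s['moment'],'q7',s['q'][6])
    print('shift',C.inv().apply(np.array(p)-s['tool_pos'])*100,'turn',(C.inv()*T).as_rotvec(degrees=True))
E
python3 -c "
from h import *
go((.5,.1,.25),85);go((.4867,-.329,.15),10.3)"
```

```text
clk 0.1 pos [0.217  0.5855 0.238 ] x yaw 159.67388669909906 F [-0.8013  0.1001 -0.1247] M [-0.0019 -0.0218 -0.0201] q7 -0.21512850735613454
shift [-43.4054 -35.7005  -1.1337] turn [-0.0743  0.0674 74.6739]
clk 0.1 pos [0.217  0.5855 0.238 ] x yaw 159.67388669909906 F [-0.8013  0.1001 -0.1247] M [-0.0019 -0.0218 -0.0201] q7 -0.21512850735613454
shift [-57.0587 -76.3749   8.9342] turn [ -0.0228   0.1241 149.3738]
```

Call:
carry_out(rows=[[[-43.4,-35.7,-1.1],[0,0,74.7],0],[[-43.4,-35.7,-1.1],[0,0,74.7],0],[[-43.4,-35.7,-1.1],[0,0,74.7],0],[[-43.4,-35.7,-1.1],[0,0,74.7],0],[[-43.4,-35.7,-1.1],[0,0,74.7],0],[[-43.4,-35.7,-1.1],[0,0,74.7],0],[[-43.4,-35.7,-1.1],[0,0,74.7],0],[[-43.4,-35.7,-1.1],[0,0,74.7],0],[[-43.4,-35.7,-1.1],[0,0,74.7],0],[[-43.4,-35.7,-1.1],[0,0,74.7],0],[[-43.4,-35.7,-1.1],[0,0,74.7],0],[[-43.4,-35.7,-1.1],[0,0,74.7],0]])

```text
clock: 1.3
tool_pos: [0.5025, 0.0939, 0.2498]
eef_rot: [0.741, 0.672, -0.0, 0.002]
contact_force: [0.3, -0.3, -0.2]
opening: 1.003
finger_force: 0.0
```

```bash
python3 -c "
from h import *
go((.4867,-.329,.17),10.3)"
```

```text
clk 1.3 pos [0.5025 0.0939 0.2498] x yaw 84.42645326177441 F [ 0.302  -0.2513 -0.2158] M [-0.0624  0.0527 -0.0436] q7 -0.2780923645174021
shift [-42.2157   2.5127   8.1238] turn [ 0.2319  0.0686 74.1266]
```

Call:
carry_out(rows=[[[-42.8,2.5,8.0],[0,0,74.7],0],[[-42.8,2.5,8.0],[0,0,74.7],0],[[-42.8,2.5,8.0],[0,0,74.7],0],[[-42.8,2.5,8.0],[0,0,74.7],0],[[-42.8,2.5,8.0],[0,0,74.7],0],[[-42.8,2.5,8.0],[0,0,74.7],0],[[-42.8,2.5,8.0],[0,0,74.7],0],[[-42.8,2.5,8.0],[0,0,74.7],0],[[-42.8,2.5,8.0],[0,0,74.7],0],[[-42.8,2.5,8.0],[0,0,74.7],0],[[-42.8,2.5,8.0],[0,0,74.7],0],[[-42.8,2.5,8.0],[0,0,74.7],0]])

```text
clock: 2.5
tool_pos: [0.4881, -0.3255, 0.1694]
eef_rot: [0.996, 0.091, 0.0, -0.001]
contact_force: [-0.5, 1.5, -0.1]
opening: 0.998
finger_force: 0.0
```

```bash
python3 -c "
from h import *
go((.4867,-.329,.003),10.3)
snap('wrist','w1')
go((.4867,-.329,.003),10.3)
"
```

```text
clk 2.5 pos [ 0.4881 -0.3255  0.1694] x yaw 10.45627678892495 F [-0.5187  1.4885 -0.1051] M [-0.023   0.1263 -0.035 ] q7 -0.4825768692121094
shift [-0.2045  0.3545 16.6383] turn [-0.1383 -0.0162  0.1563]
{'fx': 299.16066107404873, 'fy': 299.16066107404873, 'cx': 276.4541131629113, 'cy': 217.22305471657342, 'pose': array([[ 0.1818,  0.9434,  0.2772,  0.5596],
       [-0.9833,  0.1754,  0.0479, -0.3119],
       [-0.0035, -0.2813,  0.9596,  0.315 ],
       [ 0.    ,  0.    ,  0.    ,  1.    ]])}
clk 2.55 pos [ 0.4882 -0.3255  0.1696] x yaw 10.472091860464763 F [ 0.4087 -0.1938 -0.1635] M [-0.014   0.1967  0.0307] q7 -0.48261612616685834
shift [-0.2241  0.3538 16.6566] turn [-0.1216 -0.0293  0.1721]
```

View pics/w1.png

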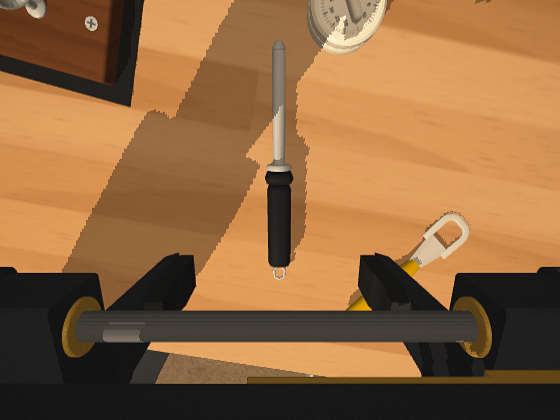

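Wrist view: steel tip at (279,42), handle from (280,172) to (279,266), and the yellow opener's near end at about (355,305). I'll check the steel's pose and the finger clearance.

```bash
python3 -c "
from h import *
t=onz('w1',279,42,.013);h=onz('w1',279.3,266,.013);d=(t-h)[:2];print(t,h,np.linalg.norm(d),np.degrees(np.arctan2(d[1],d[0])))
d/=np.linalg.norm(d);hc=t[:2]-.168*d;print('handle',hc,'grasp',hc+.015*d)
C=R.from_quat(r.get_state()['eef_rot'])
for u,v in [(352,308),(400,280),(425,250)]: p=onz('w1',u,v,.01);print('opener rel tool',C.inv().apply(p-np.r_[hc+.015*d,.003])*1000)
g=hc+.015*d
go((*g,.003),np.degrees(np.arctan2(d[1],d[0])))
k=800/560
for p in [(605,440),(625,402),(640,385)]: print('top: opener',C.inv().apply(onz('top0',p[0]/k,p[1]/k,.015)-np.r_[g,.003])*1000)
"
```

```text
[ 0.634  -0.2995  0.013 ] [ 0.4177 -0.3403  0.013 ] 0.22009248700870282 10.699127570766686
handle [ 0.4689 -0.3306] grasp [ 0.4837 -0.3279]
opener rel tool [-121.9277   85.1115   -7.2434]
opener rel tool [-85.6079 136.7399  -7.3343]
opener rel tool [-49.0653 159.8527  -7.3645]
clk 2.55 pos [ 0.4882 -0.3255  0.1696] x yaw 10.472091860464763 F [ 0.4087 -0.1938 -0.1635] M [-0.014   0.1967  0.0307] q7 -0.48261612616685834
shift [-0.5024  0.186  16.6568] turn [-0.1215 -0.0297 -0.227 ]
top: opener [-130.3429   74.3163  -12.2248]
top: opener [-69.4815 125.3295 -12.3018]
top: opener [-43.9037 159.3928 -12.3609]
```

Call:
carry_out(rows=[[[-0.5,0.2,4],[0,0,-0.2],0],[[-0.5,0.2,8],[0,0,-0.2],0],[[-0.5,0.2,11],[0,0,-0.2],0],[[-0.5,0.2,13],[0,0,-0.2],0],[[-0.5,0.2,15],[0,0,-0.2],0],[[-0.5,0.2,16],[0,0,-0.2],0],[[-0.5,0.2,16.3],[0,0,-0.2],0],[[-0.5,0.2,16.4],[0,0,-0.2],0],[[-0.5,0.2,16.4],[0,0,-0.2],0]])

```text
clock: 3.45
tool_pos: [0.4835, -0.3309, 0.0065]
eef_rot: [0.996, 0.091, 0.001, 0.0]
contact_force: [0.2, -0.5, 0.1]
opening: 0.999
finger_force: 0.0
```

```bash
python3 -c "
from h import *
go((.4837,-.3279,.003),10.7)
"
```

```text
clk 3.45 pos [ 0.4835 -0.3309  0.0065] x yaw 10.499256576372684 F [ 0.1915 -0.512   0.1224] M [-0.002   0.17   -0.0058] q7 -0.38038260018282716
shift [ 0.073  -0.2947  0.353 ] turn [ 0.051  -0.0599 -0.2008]
```

Call:
carry_out(rows=[[[0.1,-0.3,0.3],[0,0,-0.2],0],[[0.1,-0.3,0.3],[0,0,-0.2],0.3],[[0.1,-0.3,0.3],[0,0,-0.2],0.8],[[0.1,-0.3,0.3],[0,0,-0.2],1],[[0.1,-0.3,0.3],[0,0,-0.2],1],[[0.1,-0.3,0.3],[0,0,-0.2],1],[[0.1,-0.3,0.3],[0,0,-0.2],1],[[0.1,-0.3,0.3],[0,0,-0.2],1],[[0.1,-0.3,0.3],[0,0,-0.2],1],[[0.1,-0.3,0.3],[0,0,-0.2],1],[[0.1,-0.3,0.3],[0,0,-0.2],1],[[0.1,-0.3,0.3],[0,0,-0.2],1]], newtons=50)

```text
clock: 4.65
tool_pos: [0.4834, -0.3278, 0.0027]
eef_rot: [0.996, 0.093, 0.0, 0.0]
contact_force: [0.2, -0.1, 0.5]
opening: 0.266
finger_force: 50.0
```

```bash
python3 -c "
from h import *
go((.4837,-.3279,.003),10.7)
print(r.get_state()['opening'],r.get_state()['finger_force'])
"
```

```text
clk 4.65 pos [ 0.4834 -0.3278  0.0027] x yaw 10.669096148815667 F [ 0.2174 -0.0902  0.5085] M [-0.115   0.1422  0.0109] q7 -0.3794624474618639
shift [ 0.0322  0.0129 -0.0319] turn [ 0.0094 -0.004  -0.0309]
0.2661665915539585 49.99982351437211
```

Call:
carry_out(rows=[[[0,0,-2],[0,0,0],1],[[0,0,-5],[0,0,0],1],[[0,0,-8],[0,0,0],1],[[0,0,-10],[0,0,0],1],[[0,0,-11],[0,0,0],1],[[0,0,-11],[0,0,0],1],[[0,0,-11],[0,0,0],1]])

```text
clock: 5.35
tool_pos: [0.4829, -0.3271, 0.1117]
eef_rot: [0.996, 0.093, -0.001, -0.001]
contact_force: [0.1, -0.7, -3.0]
opening: 0.264
finger_force: 50.0
```

```bash
python3 -c "
from h import *
go((.4684,-.216,.09),38)
"
```

```text
clk 5.35 pos [ 0.4829 -0.3271  0.1117] x yaw 10.68940838890591 F [ 0.1478 -0.6746 -2.9691] M [0.022  0.1968 0.0258] q7 -0.43202433295061127
shift [  0.6382 -11.18     2.1903] turn [ -0.094    0.0372 -27.3106]
```

Call:
carry_out(rows=[[[0.2,-3,1],[0,0,-7],1],[[0.4,-6,2],[0,0,-14],1],[[0.6,-9,2.2],[0,0,-21],1],[[0.6,-11.2,2.2],[0,0,-27.3],1],[[0.6,-11.2,2.2],[0,0,-27.3],1],[[0.6,-11.2,2.2],[0,0,-27.3],1],[[0.6,-11.2,2.2],[0,0,-27.3],1],[[0.6,-11.2,2.2],[0,0,-27.3],1]])

```text
clock: 6.15
tool_pos: [0.4685, -0.2179, 0.0905]
eef_rot: [0.946, 0.324, -0.0, 0.0]
contact_force: [-0.5, -0.2, -2.4]
opening: 0.266
finger_force: 50.0
```

```bash
python3 -c "
from h import *
go((.4684,-.216,.04),38)
snap('wrist','w2');snap('side','s2');snap('top','t2')
cv2.imwrite('pics/v2.png',cv2.resize(cv2.imread('pics/w2.png')[0:210,140:420],(800,600),interpolation=2))
"
```

```text
clk 6.15 pos [ 0.4685 -0.2179  0.0905] x yaw 37.84168733660202 F [-0.4734 -0.1938 -2.3937] M [-0.019   0.1587 -0.0448] q7 -0.21019471969692252
shift [ 0.1091 -0.1594  5.047 ] turn [ 0.0489  0.0319 -0.1583]
{'fx': 299.16066107404873, 'fy': 299.16066107404873, 'cx': 276.4541131629113, 'cy': 217.22305471657342, 'pose': array([[ 0.6137,  0.7576,  0.2223,  0.5259],
       [-0.7895,  0.5888,  0.173 , -0.1724],
       [ 0.0001, -0.2817,  0.9595,  0.236 ],
       [ 0.    ,  0.    ,  0.    ,  1.    ]])}
{'fx': 477.8835865199255, 'fy': 477.8835865199255, 'cx': 289.8582723932954, 'cy': 210.54238275366384, 'pose': array([[-0.9993, -0.0351,  0.0132,  0.6423],
       [ 0.0318, -0.6066,  0.7943,  0.9079],
       [-0.0198,  0.7942,  0.6073,  0.7959],
       [ 0.    ,  0.    ,  0.    ,  1.    ]])}
{'fx': 505.4622641293052, 'fy': 505.4622641293052, 'cx': 279.58331454690625, 'cy': 214.28009637182552, 'pose': array([[ 0.0077,  0.9893, -0.146 ,  0.4155],
       [-1.    ,  0.007 , -0.0047, -0.0536],
       [-0.0037,  0.146 ,  0.9893,  1.357 ],
       [ 0.    ,  0.    ,  0.    ,  1.    ]])}
```

View pics/v2.png

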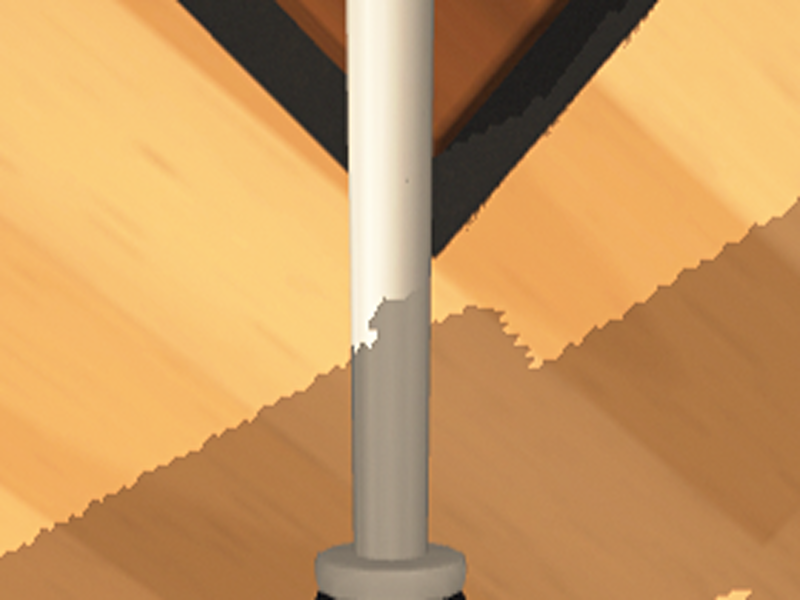

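The rod sits straight in the grip, but the eye is out of the wrist view. I'll shift aside and up to see the eye from above.

Call:
carry_out(rows=[[[2,-1,-4],[0,0,0],1],[[5,-2,-5],[0,0,0],1],[[8,-4,-5],[0,0,0],1],[[10,-4,-5],[0,0,0],1],[[10,-4,-5],[0,0,0],1],[[10,-4,-5],[0,0,0],1],[[10,-4,-5],[0,0,0],1]])

```text
clock: 7.0
tool_pos: [0.5215, -0.1251, 0.1406]
eef_rot: [0.946, 0.324, -0.001, 0.0]
contact_force: [-0.2, -0.7, -2.1]
opening: 0.264
finger_force: 50.0
```

```bash
python3 -c "
from h import *
go((.4684,-.216,.04),38)
snap('wrist','w3')
print(proj('w3',(.6205,-.0972,.05)))
u,v=map(int,proj('w3',(.6205,-.0972,.05)));u=max(u,70);v=max(v,52)
print('origin',u-70,v-52)
im=cv2.imread('pics/w3.png');cv2.imwrite('pics/v3.png',np.hstack([cv2.resize(im[v-52:v+53,u-35:u+35],(400,600),interpolation=2),cv2.resize(im,(400,300))[np.r_[0:300,0:300]]]))
"
```

```text
clk 7.0 pos [ 0.5215 -0.1251  0.1406] x yaw 37.83159710005206 F [-0.2381 -0.6913 -2.1337] M [-0.0784  0.1194  0.054 ] q7 -0.3926999047843332
shift [-9.7578  3.9201 10.0784] turn [-0.002   0.0845 -0.1684]
{'fx': 299.16066107404873, 'fy': 299.16066107404873, 'cx': 276.4541131629113, 'cy': 217.22305471657342, 'pose': array([[ 0.6136,  0.7573,  0.2235,  0.5792],
       [-0.7896,  0.5887,  0.1728, -0.0796],
       [-0.0007, -0.2825,  0.9593,  0.2861],
       [ 0.    ,  0.    ,  0.    ,  1.    ]])}
(np.float64(329.9695946553722), np.float64(98.15758578977828))
origin 259 46
```

View pics/v3.png

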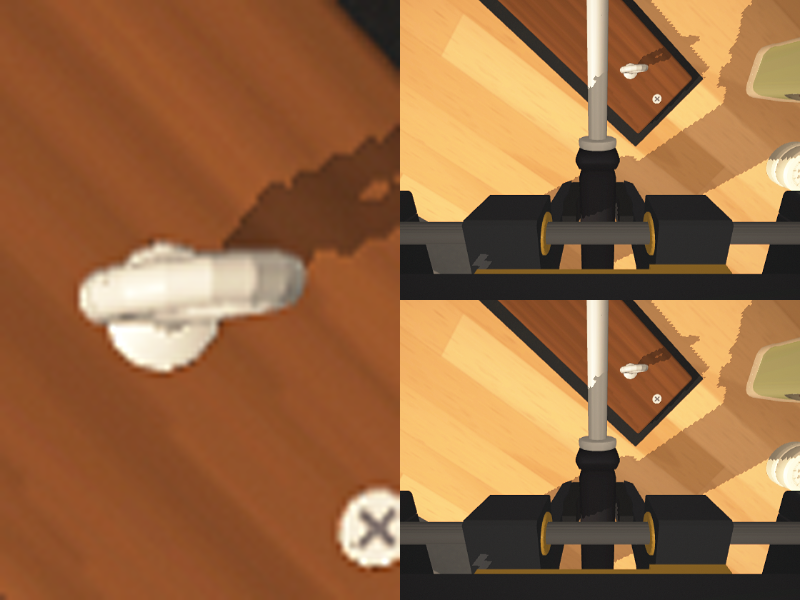

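The wrist crop shows the loop nearly square to the rod: ends at (82,298) and (303,276), collar centred near (163,307).

```bash
python3 -c "
from h import *
k=400/70;c=lambda u,v:(294+u/k,46+v/k)
a=onz('w3',*c(82,298),.05);b=onz('w3',*c(303,276),.05);m=(a+b)/2
print(a,b,m,np.linalg.norm(a-b),'axis',np.degrees(np.arctan2(*(a-b)[1::-1]))-90)
print('collar',onz('w3',*c(163,307),.027))
# rod lateral check: ferrule/rod px in half-size pic
for z in [.1509]:
  p=onz('w3',597*560/400-400*1.4,0,z);q=onz('w3',597*1.4-560,138*1.4,z);print('rod',p,q,np.degrees(np.arctan2(*(p-q)[1::-1])))
  C=R.from_quat(r.get_state()['eef_rot']);t=r.get_state()['tool_pos'];print(C.inv().apply(p-t),C.inv().apply(q-t))
"
```

```text
[ 0.6107 -0.0846  0.05  ] [ 0.6302 -0.1054  0.05  ] [ 0.6205 -0.095   0.05  ] 0.02842450873592846 axis 43.16551883747357
collar [ 0.6199 -0.0949  0.027 ]
rod [ 0.6169 -0.0499  0.1509] [ 0.5566 -0.0967  0.1509] 37.81206736404758
[ 0.1214 -0.001  -0.0104] [ 0.0451 -0.001  -0.0103]
```

```bash
python3 -c "
from h import *
go((.4904,-.2098,.04),41)
"
```

```text
clk 7.05 pos [ 0.5216 -0.1251  0.1407] x yaw 37.817835738927464 F [ 0.3202  0.3427 -2.2585] M [-0.1333  0.1379 -0.0154] q7 -0.39276003425082
shift [-7.6419  4.7768 10.0758] turn [-0.0041  0.0744 -3.1822]
```

Call:
carry_out(rows=[[[-3,2,0],[0,0,-1],1],[[-6,4,0],[0,0,-3.2],1],[[-7.6,4.8,1],[0,0,-3.2],1],[[-7.6,4.8,4],[0,0,-3.2],1],[[-7.6,4.8,7],[0,0,-3.2],1],[[-7.6,4.8,9],[0,0,-3.2],1],[[-7.6,4.8,10],[0,0,-3.2],1],[[-7.6,4.8,10],[0,0,-3.2],1],[[-7.6,4.8,10],[0,0,-3.2],1],[[-7.6,4.8,10],[0,0,-3.2],1]])

```text
clock: 8.05
tool_pos: [0.493, -0.2086, 0.0418]
eef_rot: [0.936, 0.351, 0.001, 0.001]
contact_force: [0.1, 1.0, -2.6]
opening: 0.266
finger_force: 50.0
```

```bash
python3 -c "
from h import *
go((.4904,-.2098,.04),41)
t=snap('top','t4');snap('side','s4')
a=cv2.imread('pics/t4.png')[185:240,280:335];b=cv2.imread('pics/s4.png')[175:230,265:320]
cv2.imwrite('pics/v4.png',np.hstack([cv2.resize(x,(400,400),interpolation=2) for x in (a,b)]))
"
```

```text
clk 8.05 pos [ 0.493  -0.2086  0.0418] x yaw 41.155275439300915 F [ 0.0576  1.0105 -2.5765] M [-0.075   0.0866  0.0196] q7 -0.18165990700884688
shift [-0.272  -0.0787  0.176 ] turn [ 0.1062 -0.043   0.1552]
{'fx': 505.4622641293052, 'fy': 505.4622641293052, 'cx': 279.58331454690625, 'cy': 214.28009637182552, 'pose': array([[ 0.0077,  0.9893, -0.146 ,  0.4155],
       [-1.    ,  0.007 , -0.0047, -0.0536],
       [-0.0037,  0.146 ,  0.9893,  1.357 ],
       [ 0.    ,  0.    ,  0.    ,  1.    ]])}
{'fx': 477.8835865199255, 'fy': 477.8835865199255, 'cx': 289.8582723932954, 'cy': 210.54238275366384, 'pose': array([[-0.9993, -0.0351,  0.0132,  0.6423],
       [ 0.0318, -0.6066,  0.7943,  0.9079],
       [-0.0198,  0.7942,  0.6073,  0.7959],
       [ 0.    ,  0.    ,  0.    ,  1.    ]])}
```

View pics/v4.png

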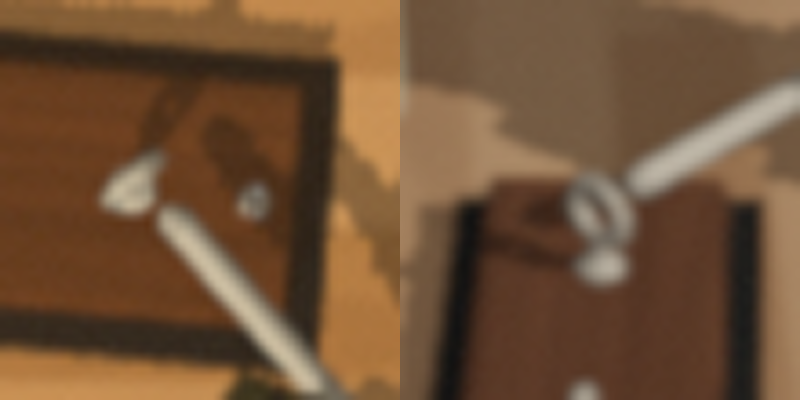

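Both views show the rod just short of the loop and nearly in line with it. It is about 1 mm too high and 1 mm too far toward +tool y. I'll correct that first.

Call:
carry_out(rows=[[[0,-0.1,0.15],[0,0,0],1],[[0,-0.1,0.15],[0,0,0],1],[[0,-0.1,0.15],[0,0,0],1],[[0,-0.1,0.15],[0,0,0],1]])

```text
clock: 8.55
tool_pos: [0.4917, -0.2073, 0.0392]
eef_rot: [0.936, 0.352, 0.0, -0.0]
contact_force: [-0.7, 0.5, -2.6]
opening: 0.266
finger_force: 50.0
```

```bash
python3 -c "
from h import *
go((.4904,-.2098,.04),41)
"
```

```text
clk 8.55 pos [ 0.4917 -0.2073  0.0392] x yaw 41.18003256636679 F [-0.738   0.4997 -2.5715] M [-0.0842  0.1333  0.0286] q7 -0.1814067569027726
shift [-0.265   0.1053 -0.0783] turn [-0.0014 -0.0022  0.18  ]
```

Call:
carry_out(rows=[[[0,0.1,-0.06],[0,0,0],1],[[0.5,0.1,-0.06],[0,0,0],1],[[1,0.1,-0.06],[0,0,0],1],[[1.5,0.1,-0.06],[0,0,0],1],[[2,0.1,-0.06],[0,0,0],1],[[2.4,0.1,-0.06],[0,0,0],1],[[2.8,0.1,-0.06],[0,0,0],1],[[3.1,0.1,-0.06],[0,0,0],1],[[3.3,0.1,-0.06],[0,0,0],1],[[3.3,0.1,-0.06],[0,0,0],1]])

```text
clock: 9.55
tool_pos: [0.5174, -0.1861, 0.0398]
eef_rot: [0.936, 0.352, 0.0, -0.0]
contact_force: [0.0, 0.7, -2.5]
opening: 0.265
finger_force: 50.0
```

```bash
python3 -c "
from h import *
go((.621-.7547*.1,-.0963-.6561*.1,.04),41)
snap('top','t5');snap('side','s5')
a=cv2.imread('pics/t5.png')[185:240,280:335];b=cv2.imread('pics/s5.png')[175:230,265:320]
cv2.imwrite('pics/v5.png',np.hstack([cv2.resize(x,(400,400),interpolation=2) for x in (a,b)]))
"
```

```text
clk 9.55 pos [ 0.5174 -0.1861  0.0398] x yaw 41.19429059128941 F [ 0.0024  0.6768 -2.4706] M [-0.055   0.1079  0.0121] q7 -0.22279453210755348
shift [ 3.7073  0.0345 -0.0222] turn [-0.0012 -0.0133  0.1943]
{'fx': 505.4622641293052, 'fy': 505.4622641293052, 'cx': 279.58331454690625, 'cy': 214.28009637182552, 'pose': array([[ 0.0077,  0.9893, -0.146 ,  0.4155],
       [-1.    ,  0.007 , -0.0047, -0.0536],
       [-0.0037,  0.146 ,  0.9893,  1.357 ],
       [ 0.    ,  0.    ,  0.    ,  1.    ]])}
{'fx': 477.8835865199255, 'fy': 477.8835865199255, 'cx': 289.8582723932954, 'cy': 210.54238275366384, 'pose': array([[-0.9993, -0.0351,  0.0132,  0.6423],
       [ 0.0318, -0.6066,  0.7943,  0.9079],
       [-0.0198,  0.7942,  0.6073,  0.7959],
       [ 0.    ,  0.    ,  0.    ,  1.    ]])}
```

View pics/v5.png

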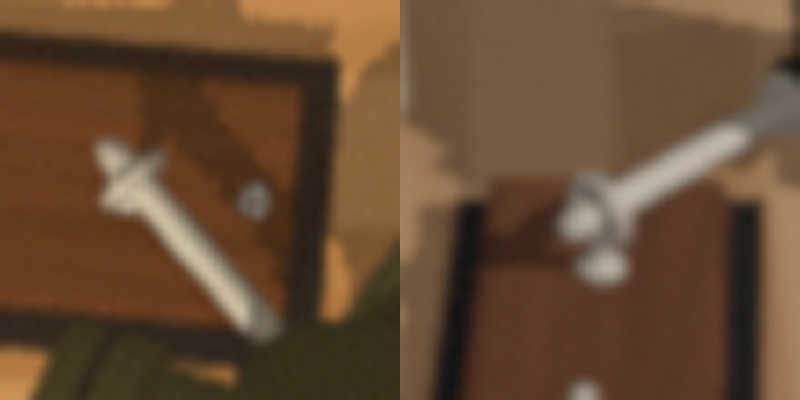

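The rod is through the loop and there is no contact force. I'll push it in further, then take the torque baseline.

Call:
carry_out(rows=[[[0.5,0,0],[0,0,0.2],1],[[1,0,0],[0,0,0.2],1],[[1.5,0,0],[0,0,0.2],1],[[2,0,0],[0,0,0.2],1],[[2.5,0,0],[0,0,0.2],1],[[3,0,0],[0,0,0.2],1],[[3.4,0,0],[0,0,0.2],1],[[3.7,0,0],[0,0,0.2],1],[[3.7,0,0],[0,0,0.2],1],[[3.7,0,0],[0,0,0.2],1]])

```text
clock: 10.65
tool_pos: [0.5449, -0.162, 0.0398]
eef_rot: [0.937, 0.35, -0.0, -0.0]
contact_force: [-0.4, 0.5, -3.2]
opening: 0.269
finger_force: 50.0
```

```bash
cat >> h.py <<'E'
L=np.array([.621,-.0963,.05])
def tq(n=8):
    "mean force, and torque about the screw exerted by the tool (cw positive)"
    a=[]
    for _ in range(n):
        s=r.get_state();F=s['contact_force'];M=s['moment'];p=s['tool_pos']-L
        a.append([*F,*M,(M+np.cross(p,F))[2]]);r.snapshot('wrist')
    C=R.from_quat(s['eef_rot']).as_matrix();yaw=np.degrees(np.arctan2(C[1,0],C[0,0]));d=C[:2,0]
    p=s['tool_pos']-L
    print('clk',s['clock'],'pos',s['tool_pos'],'yaw',yaw,'s',-p[:2]@d,'lat',p[:2]@C[:2,1],'mean',np.mean(a,0),'sd',np.std(a,0)[[0,1,6]])
    # next: for a swing of k deg about L from here
    for k in (5,10,15,20,30):
        T=R.from_euler('z',-k,degrees=True).apply(-.1*np.r_[d,0])+L;T[2]=.04
        sh=C.T@(T-s['tool_pos']);print(k,sh*100)
E
python3 -c "
from h import *
tq()"
```

```text
clk 11.0 pos [ 0.5449 -0.1621  0.0398] yaw 40.95895826783583 s 0.10058229073584309 lat -0.0001791706230447332 mean [-0.0738  0.2149 -2.3906 -0.0763  0.1552  0.0005 -0.0207] sd [0.4111 0.3375 0.057 ]
5 [ 0.0963 -0.8536 -0.0217]
10 [ 0.2102 -1.7186 -0.0216]
15 [ 0.399  -2.5703 -0.0215]
20 [ 0.6613 -3.4023 -0.0215]
30 [ 1.398  -4.9821 -0.0213]
```

Call:
carry_out(rows=[[[0.01,-0.52,0],[0,0,3],1],[[0.06,-1.05,0],[0,0,6],1],[[0.12,-1.56,0],[0,0,9],1],[[0.22,-2.08,0],[0,0,12],1],[[0.34,-2.59,0],[0,0,15],1],[[0.49,-3.09,0],[0,0,18],1],[[0.66,-3.58,0],[0,0,21],1],[[0.87,-4.07,0],[0,0,24],1],[[1.09,-4.54,0],[0,0,27],1],[[1.34,-5.0,0],[0,0,30],1],[[1.34,-5.0,0],[0,0,30],1]])

```text
clock: 12.15
tool_pos: [0.5223, -0.1144, 0.0397]
eef_rot: [0.995, 0.096, -0.0, -0.0]
contact_force: [0.1, -0.9, -1.8]
opening: 0.27
finger_force: 50.0
```

```bash
python3 -c "
from h import *
tq()"
```

```text
clk 12.5 pos [ 0.5225 -0.1157  0.0398] yaw 10.98182916316741 s 0.10038670036346532 lat 0.00023853906397828042 mean [ 0.3705  0.1522 -1.9427  0.0187  0.1341  0.0148  0.0069] sd [0.38   0.8276 0.0873]
5 [ 0.0767 -0.8954 -0.0159]
10 [ 0.1906 -1.7603 -0.0159]
15 [ 0.3794 -2.612  -0.0158]
20 [ 0.6417 -3.4441 -0.0158]
30 [ 1.3784 -5.0239 -0.0156]
```

Call:
carry_out(rows=[[[0.01,-0.35,0],[0,0,2],1],[[0.02,-0.7,0],[0,0,4],1],[[0.06,-1.05,0],[0,0,6],1],[[0.1,-1.39,0],[0,0,8],1],[[0.15,-1.74,0],[0,0,10],1],[[0.22,-2.08,0],[0,0,12],1],[[0.3,-2.42,0],[0,0,14],1],[[0.39,-2.76,0],[0,0,16],1],[[0.49,-3.09,0],[0,0,18],1],[[0.49,-3.09,0],[0,0,18],1]])

```text
clock: 13.55
tool_pos: [0.5213, -0.0838, 0.0397]
eef_rot: [0.998, -0.062, -0.0, 0.0]
contact_force: [-0.1, 1.1, -2.7]
opening: 0.266
finger_force: 50.0
```

```bash
python3 -c "
from h import *
tq()"
```

```text
clk 13.9 pos [ 0.5213 -0.0841  0.0398] yaw -7.01959998514964 s 0.10046139226819513 lat 8.936822780163806e-05 mean [ 0.5114  0.7583 -2.3764  0.2229  0.0785  0.1874  0.1055] sd [0.4207 0.4406 0.0501]
5 [ 0.0842 -0.8805 -0.0199]
10 [ 0.1981 -1.7454 -0.0196]
15 [ 0.3869 -2.5971 -0.0193]
20 [ 0.6492 -3.4291 -0.019 ]
30 [ 1.3859 -5.0089 -0.0184]
```

The torque is about 0.11 N m, so the rod is now taking the eye along.

Call:
carry_out(rows=[[[0.01,-0.35,0],[0,0,2],1],[[0.02,-0.7,0],[0,0,4],1],[[0.06,-1.05,0],[0,0,6],1],[[0.1,-1.39,0],[0,0,8],1],[[0.15,-1.74,0],[0,0,10],1],[[0.15,-1.74,0],[0,0,10],1]])

```text
clock: 14.55
tool_pos: [0.5249, -0.0668, 0.0397]
eef_rot: [0.989, -0.149, 0.0, 0.0]
contact_force: [0.2, 1.0, -2.6]
opening: 0.269
finger_force: 50.0
```

```bash
python3 -c "
from h import *
tq()"
```

```text
clk 14.9 pos [ 0.5248 -0.0671  0.0398] yaw -17.02792360659885 s 0.1004997078228698 lat 0.00024769393088699965 mean [ 0.0592  1.2194 -2.8176  0.2543  0.1521  0.1803  0.0613] sd [0.4936 0.2699 0.0261]
5 [ 0.088  -0.8963 -0.02  ]
10 [ 0.2019 -1.7613 -0.0198]
15 [ 0.3907 -2.613  -0.0196]
20 [ 0.653  -3.445  -0.0195]
30 [ 1.3897 -5.0248 -0.0192]
```

Call:
carry_out(rows=[[[0.0,-0.17,0],[0,0,1],1],[[0.01,-0.35,0],[0,0,2],1],[[0.01,-0.52,0],[0,0,3],1],[[0.02,-0.7,0],[0,0,4],1],[[0.04,-0.87,0],[0,0,5],1],[[0.04,-0.87,0],[0,0,5],1]])

```text
clock: 15.55
tool_pos: [0.5278, -0.0587, 0.0397]
eef_rot: [0.982, -0.191, -0.0, 0.0]
contact_force: [-0.8, 0.8, -2.2]
opening: 0.268
finger_force: 50.0
```

```bash
python3 -c "
from h import *
tq()"
```

```text
clk 15.9 pos [ 0.5278 -0.0588  0.0398] yaw -22.02665823312711 s 0.10048698911828075 lat 0.000220662598356465 mean [-0.1155  1.1801 -2.8049  0.2742  0.2585  0.1919  0.0862] sd [0.5315 0.4145 0.0427]
5 [ 0.0867 -0.8936 -0.0207]
10 [ 0.2006 -1.7586 -0.0205]
15 [ 0.3894 -2.6103 -0.0203]
20 [ 0.6518 -3.4423 -0.0202]
30 [ 1.3884 -5.0221 -0.02  ]
```

Still only thread friction. I'll continue in small steps.

Call:
carry_out(rows=[[[0.0,-0.09,0],[0,0,0.5],1],[[0.0,-0.17,0],[0,0,1],1],[[0.0,-0.26,0],[0,0,1.5],1],[[0.01,-0.35,0],[0,0,2],1],[[0.01,-0.44,0],[0,0,2.5],1],[[0.01,-0.44,0],[0,0,2.5],1]])

```text
clock: 16.55
tool_pos: [0.5295, -0.0547, 0.0398]
eef_rot: [0.977, -0.213, -0.0, 0.0]
contact_force: [0.5, 1.4, -2.6]
opening: 0.27
finger_force: 50.0
```

```bash
python3 -c "
from h import *
tq(10)"
```

```text
clk 17.0 pos [ 0.5295 -0.0548  0.0398] yaw -24.525053877600424 s 0.10045382510352052 lat 0.00022856289052376744 mean [-0.6424  1.1291 -2.8229  0.3124  0.387   0.1824  0.1057] sd [0.4981 0.5694 0.0521]
5 [ 0.0834 -0.8944 -0.0219]
10 [ 0.1973 -1.7593 -0.0219]
15 [ 0.3861 -2.611  -0.0218]
20 [ 0.6485 -3.4431 -0.0218]
30 [ 1.3851 -5.0229 -0.0218]
```

Call:
carry_out(rows=[[[0.0,-0.09,0],[0,0,0.5],1],[[0.0,-0.17,0],[0,0,1],1],[[0.0,-0.26,0],[0,0,1.5],1],[[0.01,-0.35,0],[0,0,2],1],[[0.01,-0.44,0],[0,0,2.5],1],[[0.01,-0.44,0],[0,0,2.5],1]])

```text
clock: 17.65
tool_pos: [0.5314, -0.0508, 0.0398]
eef_rot: [0.972, -0.234, -0.0, 0.0]
contact_force: [-0.2, 0.5, -2.4]
opening: 0.266
finger_force: 50.0
```

```bash
python3 -c "
from h import *
tq(10)"
```

```text
clk 18.1 pos [ 0.5314 -0.0509  0.0398] yaw -27.028919296450283 s 0.1004276631092518 lat 0.0002450830718409916 mean [-1.0415  1.1448 -2.6622  0.3236  0.4986  0.1509  0.0957] sd [0.473  0.4029 0.0238]
5 [ 0.0808 -0.8961 -0.0214]
10 [ 0.1947 -1.761  -0.0214]
15 [ 0.3835 -2.6127 -0.0213]
20 [ 0.6458 -3.4447 -0.0213]
30 [ 1.3825 -5.0245 -0.0213]
```

Call:
carry_out(rows=[[[0.0,-0.09,0],[0,0,0.5],1],[[0.0,-0.17,0],[0,0,1],1],[[0.0,-0.26,0],[0,0,1.5],1],[[0.01,-0.35,0],[0,0,2],1],[[0.01,-0.44,0],[0,0,2.5],1],[[0.01,-0.44,0],[0,0,2.5],1]])

```text
clock: 18.75
tool_pos: [0.5335, -0.0469, 0.0398]
eef_rot: [0.967, -0.255, -0.0, 0.0]
contact_force: [-1.6, 1.3, -3.5]
opening: 0.269
finger_force: 50.0
```

```bash
python3 -c "
from h import *
tq(10)"
```

```text
clk 19.2 pos [ 0.5335 -0.047   0.0398] yaw -29.527527399732183 s 0.10041915838678131 lat 0.00018410026592734913 mean [-1.5191  1.2587 -2.9107  0.3398  0.5782  0.1261  0.0909] sd [0.5343 0.3768 0.0368]
5 [ 0.08   -0.89   -0.0212]
10 [ 0.1938 -1.7549 -0.0211]
15 [ 0.3827 -2.6066 -0.0211]
20 [ 0.645  -3.4386 -0.021 ]
30 [ 1.3817 -5.0184 -0.021 ]
```

Call:
carry_out(rows=[[[0.0,-0.09,0],[0,0,0.5],1],[[0.0,-0.17,0],[0,0,1],1],[[0.0,-0.26,0],[0,0,1.5],1],[[0.0,-0.35,0],[0,0,2],1],[[0.0,-0.44,0],[0,0,2.5],1],[[0.0,-0.44,0],[0,0,2.5],1]])

```text
clock: 19.85
tool_pos: [0.5358, -0.0431, 0.0398]
eef_rot: [0.961, -0.276, 0.0, 0.0]
contact_force: [-1.2, 1.3, -2.7]
opening: 0.264
finger_force: 50.0
```

```bash
python3 -c "
from h import *
tq(10)"
```

```text
clk 20.3 pos [ 0.5358 -0.0432  0.0398] yaw -32.03308086794109 s 0.10042364242684584 lat 0.0002060212635751138 mean [-1.7957  1.1975 -3.2121  0.3485  0.5769  0.1172  0.1105] sd [0.6095 0.2449 0.0536]
5 [ 0.0804 -0.8922 -0.0207]
10 [ 0.1943 -1.7571 -0.0207]
15 [ 0.3831 -2.6088 -0.0206]
20 [ 0.6454 -3.4408 -0.0206]
30 [ 1.3821 -5.0206 -0.0205]
```

Call:
carry_out(rows=[[[0.0,-0.09,0],[0,0,0.5],1],[[0.0,-0.17,0],[0,0,1],1],[[0.0,-0.26,0],[0,0,1.5],1],[[0.0,-0.35,0],[0,0,2],1],[[0.0,-0.44,0],[0,0,2.5],1],[[0.0,-0.44,0],[0,0,2.5],1]])

```text
clock: 20.95
tool_pos: [0.5382, -0.0394, 0.0398]
eef_rot: [0.955, -0.297, 0.0, 0.0]
contact_force: [-0.6, 1.0, -3.5]
opening: 0.265
finger_force: 50.0
```

```bash
python3 -c "
from h import *
tq(10)"
```

```text
clk 21.4 pos [ 0.5381 -0.0395  0.0398] yaw -34.53201354797406 s 0.10044791573238365 lat 0.00018368240572323724 mean [-1.2313  0.6496 -3.2659  0.2662  0.5519  0.0911  0.1072] sd [0.2692 0.5119 0.0407]
5 [ 0.0828 -0.8899 -0.0165]
10 [ 0.1967 -1.7549 -0.0164]
15 [ 0.3855 -2.6066 -0.0163]
20 [ 0.6479 -3.4386 -0.0162]
30 [ 1.3845 -5.0184 -0.0159]
```

Call:
carry_out(rows=[[[0.0,-0.09,0],[0,0,0.5],1],[[0.0,-0.17,0],[0,0,1],1],[[0.0,-0.26,0],[0,0,1.5],1],[[0.0,-0.35,0],[0,0,2],1],[[0.0,-0.44,0],[0,0,2.5],1],[[0.0,-0.44,0],[0,0,2.5],1]])

```text
clock: 22.05
tool_pos: [0.5406, -0.0361, 0.0398]
eef_rot: [0.948, -0.318, 0.0, 0.0]
contact_force: [-1.1, -0.3, -3.1]
opening: 0.268
finger_force: 50.0
```

```bash
python3 -c "
from h import *
tq(10)"
```

```text
clk 22.5 pos [ 0.5406 -0.0361  0.0398] yaw -37.042545448600535 s 0.10045984869573892 lat 0.00034357086389174424 mean [-1.3644 -0.894  -3.2498 -0.0575  0.5566  0.1772  0.3313] sd [0.5779 0.5382 0.0309]
5 [ 0.084  -0.9059 -0.0186]
10 [ 0.1979 -1.7708 -0.0187]
15 [ 0.3867 -2.6225 -0.0187]
20 [ 0.6491 -3.4546 -0.0188]
30 [ 1.3857 -5.0344 -0.0188]
```

The stop is felt: torque jumped from 0.11 to 0.33 N m. I'll add about 1 mm so it beds clearly inside the firm band.

Call:
carry_out(rows=[[[0.0,-0.06,0],[0,0,0.3],1],[[0.0,-0.12,0],[0,0,0.7],1],[[0.0,-0.12,0],[0,0,0.7],1],[[0.0,-0.12,0],[0,0,0.7],1]])

```text
clock: 22.95
tool_pos: [0.5414, -0.035, 0.0398]
eef_rot: [0.946, -0.323, 0.0, 0.0]
contact_force: [-1.5, -1.5, -3.5]
opening: 0.269
finger_force: 50.0
```

```bash
python3 -c "
from h import *
tq(10)"
```

```text
clk 23.4 pos [ 0.5413 -0.035   0.0398] yaw -37.73132954918926 s 0.10056950844195449 lat 0.0002598319691930334 mean [-1.5092 -1.6057 -3.6428 -0.252   0.5649  0.1597  0.3802] sd [0.3865 0.5646 0.056 ]
5 [ 0.095  -0.8975 -0.0192]
10 [ 0.2089 -1.7625 -0.0192]
15 [ 0.3977 -2.6142 -0.0193]
20 [ 0.66   -3.4462 -0.0193]
30 [ 1.3967 -5.026  -0.0193]
```

The eye is bedded at about 0.38 N m. Next I swing back to free the rod, then draw it out.

Call:
carry_out(rows=[[[0.02,0.7,0],[0,0,-4],1],[[0.1,1.39,0],[0,0,-8],1],[[0.22,2.08,0],[0,0,-12],1],[[0.39,2.76,0],[0,0,-16],1],[[0.6,3.42,0],[0,0,-20],1],[[0.87,4.07,0],[0,0,-24],1],[[1.17,4.69,0],[0,0,-28],1],[[1.52,5.3,0],[0,0,-32],1],[[1.81,5.74,0],[0,0,-35],1],[[1.81,5.74,0],[0,0,-35],1],[[1.81,5.74,0],[0,0,-35],1]])

```text
clock: 24.55
tool_pos: [0.5213, -0.0909, 0.04]
eef_rot: [1.0, -0.025, 0.001, -0.0]
contact_force: [0.2, -0.5, -2.5]
opening: 0.265
finger_force: 50.0
```

```bash
python3 -c "
from h import *
tq(8)"
```

```text
clk 24.9 pos [ 0.5206 -0.091   0.0398] yaw -2.7193228928491275 s 0.10056189025217331 lat -0.0004999509639484617 mean [ 0.0491 -0.2872 -2.2885  0.0041  0.1724  0.0018  0.0302] sd [0.3849 0.5983 0.0542]
5 [ 0.0942 -0.8216 -0.023 ]
10 [ 0.2081 -1.6865 -0.0229]
15 [ 0.3969 -2.5382 -0.0227]
20 [ 0.6593 -3.3702 -0.0226]
30 [ 1.3959 -4.95   -0.0224]
```

Call:
carry_out(rows=[[[-0.5,0,0],[0,0,0],1],[[-1.2,0,0],[0,0,0],1],[[-2,0,0],[0,0,0],1],[[-2.8,0,0],[0,0,0],1],[[-3.6,0,0],[0,0,0],1],[[-4.4,0,0],[0,0,0],1],[[-5.2,0,0],[0,0,0],1],[[-6,0,0],[0,0,0],1],[[-6.8,0,0],[0,0,0],1],[[-7.5,0,0],[0,0,0],1],[[-8,0,0],[0,0,0],1],[[-8,0,0],[0,0,0],1]])

```text
clock: 26.15
tool_pos: [0.4396, -0.0875, 0.0398]
eef_rot: [1.0, -0.024, -0.001, -0.0]
contact_force: [-0.1, 0.3, -1.9]
opening: 0.267
finger_force: 50.0
```

```bash
python3 -c "
from h import *
go((.475,-.28,.12),11);go((.475,-.28,.004),11)"
```

```text
clk 26.15 pos [ 0.4396 -0.0875  0.0398] x yaw -2.759265404878252 F [-0.1193  0.3376 -1.8886] M [ 0.0397  0.1666 -0.016 ] q7 -0.7564370998184408
shift [ 4.45   19.0501 -8.0328] turn [ -0.033    0.057  -13.7593]
clk 26.15 pos [ 0.4396 -0.0875  0.0398] x yaw -2.759265404878252 F [-0.1193  0.3376 -1.8886] M [ 0.0397  0.1666 -0.016 ] q7 -0.7564370998184408
shift [ 4.4623 19.0553  3.5672] turn [ -0.033    0.057  -13.7593]
```

Call:
carry_out(rows=[[[0,0,-3],[0,0,0],1],[[0,0,-6],[0,0,0],1],[[0,4,-7],[0,0,-3],1],[[1,8,-7],[0,0,-7],1],[[2,12,-7],[0,0,-13.8],1],[[3,16,-6],[0,0,-13.8],1],[[3,19,-4],[0,0,-13.8],1],[[3,20.1,-2],[0,0,-13.8],1],[[3,20.1,0],[0,0,-13.8],1],[[3,20.1,1.5],[0,0,-13.8],1],[[3,20.1,2.5],[0,0,-13.8],1],[[3,20.1,2.5],[0,0,-13.8],1]])

```text
clock: 27.35
tool_pos: [0.4606, -0.2887, 0.0137]
eef_rot: [0.995, 0.097, -0.001, -0.001]
contact_force: [0.8, 0.3, -2.4]
opening: 0.269
finger_force: 50.0
```

```bash
python3 -c "
from h import *
tq(4);go((.46,-.29,.0027),11)"
```

```text
clk 27.5 pos [ 0.4615 -0.2897  0.0154] yaw 11.108818832983955 s 0.19375998320512777 lat 0.15903526686572786 mean [ 0.5675 -0.0577 -2.1581 -0.0257  0.1699  0.0057  0.1243] sd [0.2211 0.4711 0.1299]
5 [  9.4159 -16.7734  -2.4655]
10 [  9.5298 -17.6383  -2.466 ]
15 [  9.7186 -18.49    -2.4664]
20 [  9.981  -19.322   -2.4668]
30 [ 10.7176 -20.9018  -2.4673]
clk 27.55 pos [ 0.4616 -0.2898  0.0156] x yaw 11.103989781272393 F [-0.5235  0.0084 -1.2125] M [-0.0232  0.1464  0.0053] q7 -0.411065589631608
shift [-0.1641 -0.0159  1.2875] turn [ 0.0598 -0.0602  0.104 ]
```

Lower the last 13 mm gently.

Call:
carry_out(rows=[[[0,0,0.4],[0,0,0],1],[[0,0,0.8],[0,0,0],1],[[0,0,1.0],[0,0,0],1],[[0,0,1.15],[0,0,0],1],[[0,0,1.25],[0,0,0],1],[[0,0,1.25],[0,0,0],1],[[0,0,1.25],[0,0,0],1]])

```text
clock: 28.25
tool_pos: [0.4609, -0.2897, 0.0026]
eef_rot: [0.995, 0.096, 0.0, -0.0]
contact_force: [-1.4, 1.1, 4.0]
opening: 0.268
finger_force: 50.0
```

```bash
python3 -c "
from h import *
tq(4)"
```

```text
clk 28.4 pos [ 0.4609 -0.2896  0.0026] yaw 11.069536709615909 s 0.19425207496006175 lat 0.15901100949747404 mean [-1.2496  1.2734  5.5259  0.1966  0.4173  0.0163 -0.4293] sd [0.2729 0.4706 0.0955]
5 [  9.4635 -16.7735  -3.731 ]
10 [  9.5774 -17.6384  -3.7308]
15 [  9.7662 -18.4902  -3.7306]
20 [ 10.0286 -19.3222  -3.7304]
30 [ 10.7652 -20.902   -3.73  ]
```

Call:
carry_out(rows=[[[0,0,0],[0,0,0],0.6],[[0,0,0],[0,0,0],0.4],[[0,0,0],[0,0,0],0.2],[[0,0,0],[0,0,0],0.2],[[0,0,0],[0,0,0],0.2],[[0,0,-1],[0,0,0],0.2],[[0,0,-3],[0,0,0],0.2],[[0,0,-6],[0,0,0],0.2],[[0,0,-10],[0,0,0],0.2],[[0,0,-15],[0,0,0],0.2],[[0,0,-20],[0,0,0],0.2],[[0,0,-20],[0,0,0],0.2]])

```text
clock: 29.65
tool_pos: [0.4638, -0.2925, 0.209]
eef_rot: [0.995, 0.096, 0.005, 0.004]
contact_force: [0.7, 0.1, 0.8]
opening: 0.801
finger_force: 0.0
```

```bash
python3 -c "
from h import *
snap('top','t9');snap('side','s9');snap('wrist','w9')
t=cv2.imread('pics/t9.png');s=cv2.imread('pics/s9.png')
cv2.imwrite('pics/v9.png',np.vstack([np.hstack([cv2.resize(x,(400,300)) for x in (t,cv2.imread('pics/w9.png'))]),np.hstack([cv2.resize(x,(400,300),interpolation=2) for x in (t[185:230,270:330],s[175:220,265:325])])]))
"
```

```text
{'fx': 505.4622641293052, 'fy': 505.4622641293052, 'cx': 279.58331454690625, 'cy': 214.28009637182552, 'pose': array([[ 0.0077,  0.9893, -0.146 ,  0.4155],
       [-1.    ,  0.007 , -0.0047, -0.0536],
       [-0.0037,  0.146 ,  0.9893,  1.357 ],
       [ 0.    ,  0.    ,  0.    ,  1.    ]])}
{'fx': 477.8835865199255, 'fy': 477.8835865199255, 'cx': 289.8582723932954, 'cy': 210.54238275366384, 'pose': array([[-0.9993, -0.0351,  0.0132,  0.6423],
       [ 0.0318, -0.6066,  0.7943,  0.9079],
       [-0.0198,  0.7942,  0.6073,  0.7959],
       [ 0.    ,  0.    ,  0.    ,  1.    ]])}
{'fx': 299.16066107404873, 'fy': 299.16066107404873, 'cx': 276.4541131629113, 'cy': 217.22305471657342, 'pose': array([[ 0.1926,  0.9423,  0.2737,  0.5324],
       [-0.9813,  0.1848,  0.0542, -0.2749],
       [ 0.0005, -0.279 ,  0.9603,  0.3498],
       [ 0.    ,  0.    ,  0.    ,  1.    ]])}
```

View pics/v9.png

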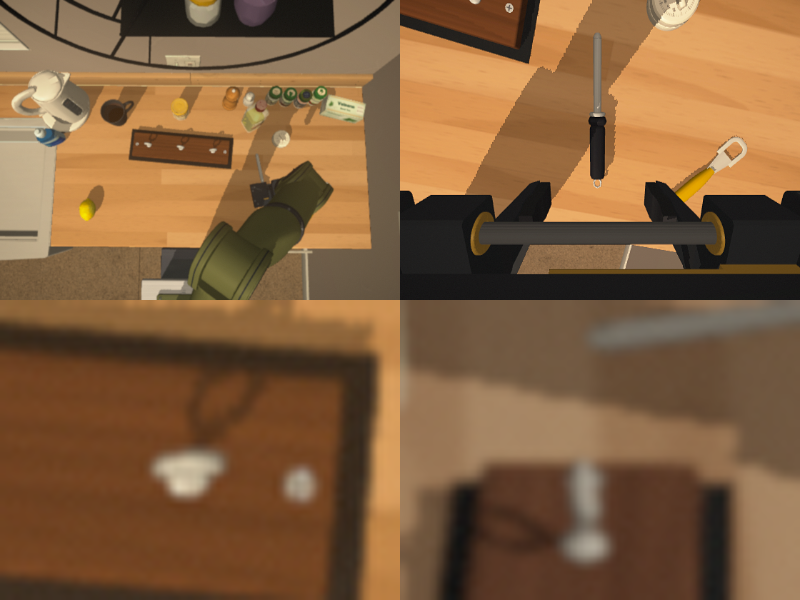

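The final views show the eye's loop in line with the board, edge-on in the side crop at (588,490). The steel lies on the worktop clear of the rail, the other things haven't moved, and the robot is touching nothing.

```bash
python3 -c "
from plant import r
print(r.finish_job())"
```

```text
the job is handed in; nothing more can be done
None
```

The askew eye (right-hand end of the rail) is bedded firmly at about 0.38 N m and stands in line with the board; the steel lies on the worktop clear of the rail, the other things look undisturbed, and the job was handed in at about 30 s.

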